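# Fit the bayonet collar on the die stand and hold it home

### The arm

A 6-joint arm with a two-finger parallel gripper is mounted at the origin on a cart in front of the work surface, level with it; the furniture and walls round the work are solid. World frame = base frame: x ahead of the robot, y to its left, z up, the work surface at z = 0. Lengths are in m, angles in rad, forces in N, time in s.
With the tool pointing down it reaches from about 0.35 to 0.775 m from the base axis. Payload 5.5 kg.
Tool frame: the origin (TCP) lies midway between the tips of the shut fingers; the grasp point (between the pads) lies 19 mm behind it; z points along the fingers, y is the line along which they close (so a half turn about z gives the same grasp; the last joint's range is limited). The gripper opens to 85 mm and grips with 20 to 120 N. Pads are 22 mm wide; open, the fingers measure 114 mm over their backs; the gripper's body (76 mm by 85 mm) begins 54 mm behind the grasp point. The pads swing forward as they close: fully open they stand 13 mm farther back than shut.
Start: joints at [-1.448, 0.313, 0.046, 1.304, 0, 1.431], TCP at [0.149, -0.555, 0.231] pointing down, gripper open.
Joint ranges: [-2.76, 2.76], [-0.86, 1.69], [-1.03, 1.26], [-2.2, 2.34], [-1.47, 1.5], [-3.14, 3.14]. Speed limits (rad/s): [2.57, 2.57, 3.14, 3.14, 3.14, 3.14].

### API

Orientations are given as a unit quaternion [w, x, y, z].
In Python, from workcell import env gives the robot as it stands.
- The arm moves only by the tool move_arm, never from a script. Its argument "targets" is a list of rows, each a list of 3 entries, a list of its own where there are three numbers: the shift along the tool's x, y, z in mm, then the turn, a rotation vector about the tool's x, y, z in units of 10 degrees (1.0 is 10 degrees), then the closure, from -1 (fully open) to 1 (shut). In form: [[[dx, dy, dz], [ax, ay, az], gripper], ...]. A call has 1 to 5 rows; each row is the pose to reach, as a shift and turn from the pose commanded when the call began, along the tool's axes at that moment; what a row does not reach only later rows make up. A row lasts 1/8 s, in which the tool goes at most 62.5 mm and 10.7 degrees, less where a joint would pass 70% of its speed; a pose out of reach is approached as far as the arm can. A call with a gripper value outside its range is refused whole. The fingers move at their own pace and stop on an object; "squeeze" is the grip in N (left out, the last holds). Time passes only in rows, so rows that repeat a pose let the fingers close. It gives the time, the measured TCP pose, the force, the opening and the grip force at its end, in the units of the state.
- env.get_state(): the state, without advancing time (a new reading comes with each control period).
- env.read_camera(name): name is "scene" or "top" or "wrist"; returns a dict with "pixels" (420x560x3 uint8, red, green, blue), "fovy" (degrees; the focal length in pixels is half the picture's height over the tangent of half this angle, whatever the lens; pixels are square), "cx", "cy" (the principal point, pixels), "extrinsics" (4x4, takes a point from world to camera coordinates); the wrist camera has in their place "mount" (4x4, takes a point from camera to tool coordinates, whose origin is the TCP and whose axes are the flange's). Camera axes: x right, y up, looking along -z (the intrinsics and any distortion apply to the point x, -y, -z); pixel columns grow to the right and rows downward; lengths in m; the calibration is good to about 2 mm. A picture is of the moment at which its call begins: read the wrist's pose just before it. There is no depth.
- env.hand_in(): hands the job in; it is judged then, once.
Trained networks look in a picture, given as the dict that the camera call returned (one of the last four; its "shot" number tells which), for a name from the list of things; names that differ only in an ending like _2 or _b are one class to them, and where a whole thing is asked for, a point or a joint stands for the part that bears it (a point fixed in the world has none). Each returns a list of dicts, best first, with "confidence" (0 to 1); they miss things now and then, are a little off and sometimes report something else, mostly with a low value. They report only what shows in the picture. A call takes as long as a camera call. They do not tell look-alikes from the thing itself.
- env.spot_in(thing, picture): "centre" ([x, y, z] in m, in world coordinates, good to about 4 mm: the middle of the surface that is visible of it).
- env.regions_of(thing, picture): "mask" (420x560 bool, what is visible of it).
- env.landmark_of(thing, picture): "centre" ([x, y, z] in m, in world coordinates, good to about 4 mm: a listed point, or the origin of a listed thing).
The state is a dict: "clock": time; "joint_pos": joint angles; "qvel": joint speeds; "tau": joint torques, N m; "tcp_pos": TCP position; "orientation": TCP orientation; "wrist_force": force on the tool from outside, world axes, zero at the start; "ft_torque": the same for the moment, N m; "finger_gap": finger opening in m; "grip_force": force on a finger pad.
Only numpy, scipy, OpenCV 4.12 (cv2) and the standard library are available. Lean on these libraries where they do the work, as an engineer would, in place of code of your own. Each camera call takes 0.05 s, during which the arm holds its last target. There are 200 camera calls.

### The job

Put the knurled steel collar over the upright spindle of the green die stand and turn it until one of the keyways hidden inside it drops over the cross pin, then push it down against the spring plate until it is fully home on the steel rim. Finish while still holding it there: keep the gripper closed on the collar and pressing it down, because the spring lifts it again if you let go. Leave the other things on the table where they are.

Things in the scene. Friction and masses are not known exactly. Their poses are not given: they have to be found in the camera images.
- collar: Steel ring with a dark diamond knurl, outside diameter 52 mm, 42 mm high, about 0.2 kg, standing right way up on the table; grip it across any diameter. Origin: centre of its underside, z up along its axis. Below, a skirt of 36 mm inside diameter up to z = 16 mm; above that a 23 mm bore to the top.
- collar_keyways (a point): Point on the collar's axis 16 mm above its underside, where four keyways begin: slots about 11 mm wide in the bore wall along the collar's own +x, +y, -x and -y, open below, running up from z = 16 to 36 mm and closed above by a plain ring, so that they are not seen from outside or above.
- die_stand: Fixed stand: green round foot 108 mm across, 14 mm high; green pedestal 60 mm across up to a steel rim; upright 19 mm steel spindle on the axis, its tapered tip (10 mm across) 116 mm above the table. Origin: centre of its underside, at table height, z up along the axis.
- stand_pin (a point): Centre of the dark cross pin through the spindle, 97 mm above the table: 6 mm thick, 31 mm long, level, cannot turn. Its direction differs each time and no pose tells it. A collar not lined up rests on it, underside 84 mm above the table; with any keyway within about 0.15 rad of the pin it drops freely to 78 mm, where it meets the spring plate.
- stand_rim (a point): Centre of the stand's steel rim (outside diameter 58 mm), 70 mm above the table: the stop. The collar is fully home when its underside is on this rim.
- spring_plate (a joint): Travel of the brass spring plate, a ring 43 mm across round the spindle's foot inside the rim: 0 at rest, its top 8 mm above the rim; grows as it is pressed down, 0.008 m when flush with the rim. It pushes up with about 4 N at first and 8 N when flush, so the collar lifts again if let go.
- lighter_blue: Bystander: blue and white pocket lighter lying flat, 25x82x13 mm. Origin: centre of its underside. To be left where it is.
- wax_block: Bystander: yellow wax block, 33x51x20 mm. Origin: centre of its underside. To be left where it is.
- thread_spool: Bystander: upright spool of red thread, 42 mm across, 60 mm high. Origin: centre of its underside. To be left where it is.
- vertebra_dark: Bystander: small dark vertebra model, 31x52x41 mm. Origin: centre of its underside. To be left where it is.
- masking_tape: Bystander: roll of cream masking tape lying flat, 104 mm across, 25 mm high. Origin: centre of its underside. To be left where it is.
- scissors: Bystander: black-handled scissors lying flat, 61x170x12 mm. Origin: centre of its underside. To be left where it is.
- eraser_block: Bystander: grey-green eraser block, 30x55x22 mm. Origin: centre of its underside. To be left where it is.
There are look-alikes about, which are no part of the job. What is shaped like the collar but turquoise or yellow is not meant.

How it is judged:
On the way:
1. the collar is round the spindle, upright, above the spring plate or pressing on it (horizontal distance between collar and die_stand below 0.004 m and angle between collar's own z axis and vertical below 0.07 rad and z of collar in the frame of die_stand between 0.0725 and 0.097 m).
At the end, for the whole second after the job is handed in: The collar is upright (0.07 rad) on the spindle's axis (4 mm), its underside less than 72 mm above the table, the spring plate pressed in by over 6 mm, the collar still; the fingers still hold it (over 2 N) and it presses on the stand with over 4 N (horizontal distance between collar and die_stand below 0.004 m and angle between collar's own z axis and vertical below 0.07 rad and z of collar in the frame of die_stand below 0.072 m and value of joint spring_plate above 0.006 m and linear speed of collar below 0.02 m/s and contact force between the fingers and collar above 2 N and contact force between collar and die_stand above 4 N); the arm keeps its last pose, push and grip.
It fails at once if one of the bystanders is moved by more than 25 mm (distance of any of lighter_blue, wax_block, thread_spool, vertebra_dark, masking_tape, scissors, eraser_block from where it was at the start of the episode above 0.025 m).
It also fails if it takes over 54 s, if anything falls off the work surface, if the arm or the gripper's body presses on something with over 40 N, if the wrist force passes 120 N, or if a joint passes its speed limit or range.

## Working session

There is one attempt and no reset: what is moved stays moved. The work goes in short steps, Python scripts to look and compute and a tool call to move; the robot and the scene stay as the last step left them, time stands still between calls to the robot, and variables do not carry over. Pictures are saved under pics/ and viewed, at most 10 in all, crops included, and the job is handed in when it is done.

Besides the shell and the picture viewer there is one more tool, called after ">>>" as name(argument=value, ...), one argument or row to a line, values as JSON. move_arm: Moves the arm, as the interface text tells. Its arguments: {"type":"object","properties":{"targets":{"type":"array","items":{"type":"array"}},"squeeze":{"type":"number"}},"required":["targets"]}

```bash
mkdir -p pics
cat > h.py <<'E'
from workcell import env
import numpy as np, cv2
def save(p,n): cv2.imwrite('pics/'+n,cv2.cvtColor(p['pixels'],cv2.COLOR_RGB2BGR))
def proj(p,w):
    c=p['extrinsics']@np.append(w,1); f=210/np.tan(np.radians(p['fovy'])/2)
    return p['cx']+f*c[0]/-c[2], p['cy']-f*c[1]/-c[2]
E
python3 - <<'E'
from h import *
np.set_printoptions(precision=4,suppress=True)
a=env.read_camera('scene');b=env.read_camera('top')
im=np.hstack([a['pixels'],b['pixels']])
save(a,'a.png');save(b,'b.png')
print({k:v for k,v in b.items() if k!='pixels'})
for n,p in(('scene',a),('top',b)):
  for t in('collar','die_stand','stand_pin','stand_rim'):
    for d in env.landmark_of(t,p)[:4]: print(n,t,d['centre'],d['confidence'],proj(p,d['centre']))
s=env.get_state();print(s)
E
```

```text
{'fovy': 43.50300238168588, 'cx': 277.4090017589884, 'cy': 214.55113377900634, 'extrinsics': array([[-0.0035, -1.    , -0.0036,  0.0132],
       [ 0.9858, -0.0041,  0.1679, -0.5294],
       [-0.1679, -0.003 ,  0.9858, -1.6213],
       [ 0.    ,  0.    ,  0.    ,  1.    ]]), 'shot': 2}
scene collar [0.4784, -0.2923, 0.005] 0.67 (np.float64(331.57154964321705), np.float64(182.42369909118588))
scene collar [0.3767, -0.2199, -0.0006] 0.63 (np.float64(349.8535810535411), np.float64(205.5603587358596))
scene collar [0.4493, -0.1114, -0.0059] 0.56 (np.float64(314.5186264316126), np.float64(218.12794378297937))
scene die_stand [0.5011, 0.1899, 0.0005] 0.84 (np.float64(249.02682798482067), np.float64(271.2731789988385))
scene stand_pin [0.5007, 0.1917, 0.0982] 0.98 (np.float64(247.85659780166154), np.float64(247.2453107067371))
scene stand_rim [0.4997, 0.1923, 0.0675] 0.71 (np.float64(248.3495816379177), np.float64(255.45778179752313))
scene stand_rim [0.5004, 0.1887, 0.098] 0.36 (np.float64(248.56021840666935), np.float64(246.65977203503343))
top collar [0.4494, -0.108, 0.003] 0.73 (np.float
[... 601 characters left out ...]
d_pin [0.6872, -0.2143, 0.0004] 0.25 (np.float64(345.68386624255544), np.float64(169.37535890329713))
top stand_rim [0.499, 0.192, 0.0678] 0.83 (np.float64(219.36045001018), np.float64(223.18731094496704))
{'clock': 0.5, 'joint_pos': array([-1.4476,  0.3132,  0.0461,  1.3036,  0.    ,  1.4312]), 'qvel': array([-0.0004,  0.0014,  0.0025, -0.001 ,  0.0004,  0.0004]), 'tau': array([ -0.001 , -47.9991,  29.854 ,   0.0018,  -0.0002,   0.    ]), 'tcp_pos': array([ 0.1494, -0.5553,  0.2313]), 'orientation': array([0.    , 0.9914, 0.131 , 0.    ]), 'wrist_force': array([-0.1471, -1.3617,  0.9014]), 'ft_torque': array([-0.0235, -0.0281,  0.0125]), 'grip_force': 0.0, 'finger_gap': 0.08540633929102844}
```

View pics/a.png

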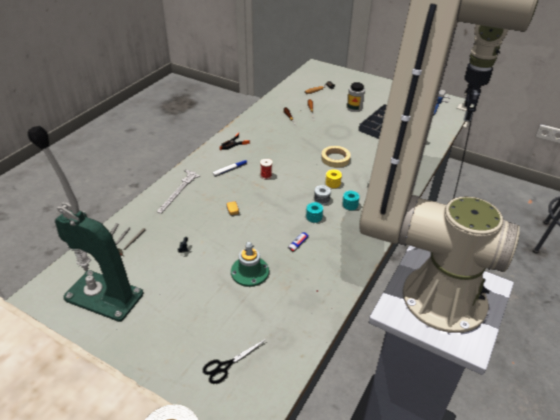

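View pics/b.png

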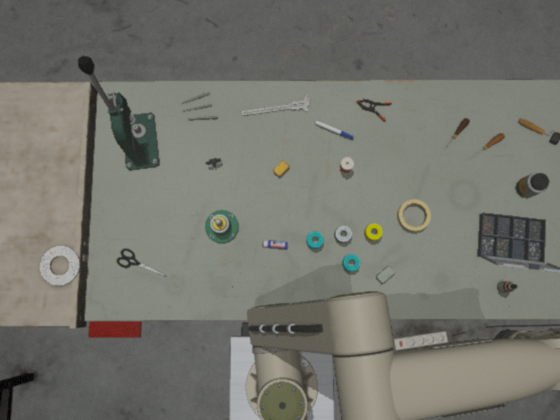

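The scene shows the grey collar at top pixel (343,233), about (0.464, -0.199). Turquoise look-alikes are at (315,240) and (351,263), and a yellow one at (374,232). The stand is at (221,226). I'll grip along about 147°, which falls between the neighbours.

>>> move_arm(
  targets=[
    [[60,-40,0],[0,0,-0.8],-1],
    [[110,-73,0],[0,0,-1.6],-1],
    [[160,-106,0],[0,0,-2.4],-1],
    [[210,-139,0],[0,0,-3.2],-1],
    [[260,-172,0],[0,0,-4.2],-1],
  ],
)

```text
clock: 1.12
tcp_pos: [0.3569, -0.3202, 0.2316]
orientation: [0.001, 0.877, 0.48, 0.0]
wrist_force: [1.5, -0.7, -0.0]
finger_gap: 0.0854
grip_force: 0.0
```

```bash
cat >> h.py <<'E'
from scipy.spatial.transform import Rotation as R
def pose():
    s=env.get_state(); w,x,y,z=s['orientation']
    return s,R.from_quat([x,y,z,w]).as_matrix(),s['tcp_pos']
def totool(goal):
    s,M,p=pose(); print('clk',s['clock'],'tcp',np.round(p,4),'j6',s['joint_pos'][5],'phi',np.degrees(np.arctan2(M[1,0],M[0,0])),'F',s['wrist_force'],'grip',s['grip_force'],s['finger_gap'],'shift mm',np.round(1000*M.T@(np.array(goal)-p),1))
E
python3 -c "
from h import *
totool([.464,-.199,.2])"
```

```text
clk 1.125 tcp [ 0.3569 -0.3202  0.2316] j6 1.241728155378704 phi 57.349826934054455 F [ 1.51220491 -0.66587821 -0.03850627] grip 0.0 0.0854218777667618 shift mm [159.8  24.8  31.6]
```

>>> move_arm(
  targets=[
    [[50,8,10],[0,0,0],-1],
    [[100,15,20],[0,0,0],-1],
    [[150,23,30],[0,0,0],-1],
    [[155,24,31],[0,0,0],-1],
    [[155,24,31],[0,0,0],-1],
  ],
)

```text
clock: 1.75
tcp_pos: [0.4602, -0.2045, 0.2003]
orientation: [0.0, 0.878, 0.478, -0.0]
wrist_force: [-0.2, -1.0, -0.1]
finger_gap: 0.0853
grip_force: 0.0
```

```bash
cat >> h.py <<'E'
def wrist(name=None):
    s,M,p=pose(); w=env.read_camera('wrist')
    T=np.eye(4);T[:3,:3]=M;T[:3,3]=p
    w['extrinsics_']=np.linalg.inv(T@w['mount'])
    if name: save(w,name)
    return w
def wproj(w,X):
    return proj({**w,'extrinsics':w['extrinsics_']},X)
def ray(w,u,v,z):
    E=np.linalg.inv(w['extrinsics_']); f=210/np.tan(np.radians(w['fovy'])/2)
    d=E[:3,:3]@np.array([(u-w['cx'])/f,-(v-w['cy'])/f,-1]); o=E[:3,3]
    return o+d*(z-o[2])/d[2]
E
python3 - <<'E'
from h import *
w=wrist('w1.png')
print({k:v for k,v in w.items() if k not in('pixels',)})
for d in env.landmark_of('collar',w): print(d['centre'],d['confidence'],wproj(w,d['centre']))
totool([.464,-.199,.2])
E
```

```text
{'fovy': 71.47148687521087, 'cx': 282.82764362242085, 'cy': 205.6721740989823, 'mount': array([[ 1.06043053e-03,  9.50604931e-01,  3.10401581e-01,
         7.86793793e-02],
       [ 9.99999264e-01, -8.25289819e-04, -8.88865234e-04,
         1.35896206e-04],
       [-5.88788410e-04,  3.10402295e-01, -9.50605106e-01,
        -1.42506259e-01],
       [ 0.00000000e+00,  0.00000000e+00,  0.00000000e+00,
         1.00000000e+00]]), 'shot': 3, 'extrinsics_': array([[ 8.40444341e-01, -5.41897678e-01,  4.63792456e-04,
        -4.97967198e-01],
       [ 5.15169800e-01,  7.98725264e-01, -3.10866579e-01,
        -4.20392019e-02],
       [ 1.68087435e-01,  2.61504989e-01,  9.50453447e-01,
        -3.74151534e-01],
       [ 0.00000000e+00,  0.00000000e+00,  0.00000000e+00,
         1.00000000e+00]])}
[0.4669, -0.1997, -0.0015] 0.93 (np.float64(285.0438739441801), np.float64(172.7074346158057))
[0.4763, -0.2918, -0.0008] 0.85 (np.float64(330.3718957402731), np.float64(228.8563120851119))
[0.4495, -0.107, 0.0035] 0.67 (np.float64(226.6650320429631), np.float64(112.69382873193271))
[0.3766, -0.2224, -0.0022] 0.58 (np.float64(234.90060101921938), np.float64(225.3174832380769))
clk 1.85 tcp [ 0.4598 -0.2055  0.2006] j6 1.5673344746538282 phi 56.98866556698247 F [-0.43497348 -0.39277118  0.59491207] grip 0.0 0.08535696007091449 shift mm [ 7.8 -0.   0.6]
```

View pics/w1.png

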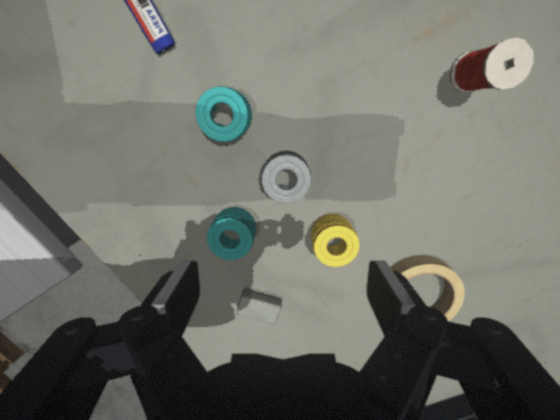

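The grey collar's top face is at about (286,177), between the two turquoise rings (222,113) and (232,235) and the yellow one (336,244).

Run:
```python
from h import *
w=wrist()
m=env.regions_of('collar',w)
for d in m[:2]:
  ys,xs=np.nonzero(d['mask']);print(xs.mean(),ys.mean(),xs.min(),xs.max(),ys.min(),ys.max())
print(ray(w,286,177,.042))
for d in env.landmark_of('collar',w)[:1]: print(d['centre'])
totool([.466,-.199,.06])
```

```text
285.37725533078185 175.2848551120831 261 310 149 202
333.2362846279196 238.77403585008148 310 358 213 264
[ 0.46949919 -0.19751614  0.042     ]
[0.4655, -0.1971, -0.0006]
clk 2.0 tcp [ 0.4597 -0.2058  0.2006] j6 1.5676348199271595 phi 56.93527774383006 F [ 0.86639275 -0.47516138 -0.18352825] grip 0.0 0.08571889591535188 shift mm [  9.1   1.5 140.6]
```

>>> move_arm(
  targets=[
    [[10.5,2,50],[0,0,0],-1],
    [[10.5,2,100],[0,0,0],-1],
    [[10.5,2,140],[0,0,0],-1],
    [[10.5,2,140],[0,0,0],-1],
    [[10.5,2,140],[0,0,0],-1],
  ],
)

```text
clock: 2.62
tcp_pos: [0.4682, -0.1979, 0.0617]
orientation: [0.001, 0.879, 0.477, 0.0]
wrist_force: [1.2, -0.3, 0.9]
finger_gap: 0.0856
grip_force: 0.0
```

Run:
```python
from h import *
w=wrist('w2.png')
for d in env.landmark_of('collar',w)[:2]: print(d['centre'],d['confidence'],wproj(w,d['centre']))
totool([.467,-.198,.006])
```

```text
[0.452, -0.1056, 0.0034] 0.98 (np.float64(186.04720372323305), np.float64(126.21880856751004))
[0.3753, -0.221, -0.0005] 0.85 (np.float64(202.85594286347117), np.float64(299.94870922895996))
clk 2.725 tcp [ 0.469  -0.1982  0.0624] j6 1.588820269980872 phi 57.02426477424627 F [-0.41303913  0.52100682 -0.52089961] grip 0.0 0.08542686373964387 shift mm [-0.9 -2.  56.4]
```

View pics/w2.png

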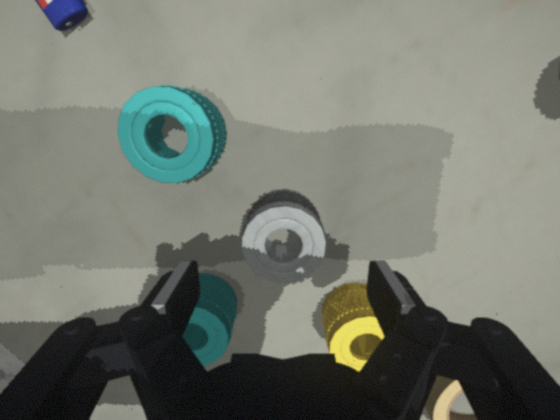

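The grey collar's top is centred at (284,242), midway between the fingers, and both fingers clear the neighbours.

Run:
```python
from h import *
s,M,p=pose()
w=wrist()
g=cv2.cvtColor(w['pixels'],cv2.COLOR_RGB2GRAY)
X=ray(w,284,242,.042);print(X, 1000*M.T@(X-p))
```

```text
[ 0.47107144 -0.19703384  0.042     ] [ 2.07835979  1.03193548 20.44159758]
```

Offset is about 2 mm in x. Descend and grip.

>>> move_arm(
  targets=[
    [[1,0,25],[0,0,0],-1],
    [[1.5,0.5,50],[0,0,0],-1],
    [[1.5,0.5,56],[0,0,0],-1],
    [[1.5,0.5,56],[0,0,0],-0.2],
    [[1.5,0.5,56],[0,0,0],1],
  ],
  squeeze=50,
)

```text
clock: 3.4
tcp_pos: [0.4696, -0.1964, 0.0055]
orientation: [0.001, 0.879, 0.478, 0.0]
wrist_force: [-5.0, 4.6, 14.1]
finger_gap: 0.0519
grip_force: 12.8
```

>>> move_arm(
  targets=[
    [[0,0,0],[0,0,0],1],
    [[0,0,0],[0,0,0],1],
    [[0,0,0],[0,0,0],1],
    [[0,0,0],[0,0,0],1],
    [[0,0,0],[0,0,0],1],
  ],
)

```text
clock: 4.03
tcp_pos: [0.4696, -0.1964, 0.0059]
orientation: [0.001, 0.879, 0.478, 0.001]
wrist_force: [-1.0, 0.5, 5.5]
finger_gap: 0.0508
grip_force: 51.5
```

>>> move_arm(
  targets=[
    [[0,0,-40],[0,0,0],1],
    [[0,0,-90],[0,0,0],1],
    [[25,-20,-135],[0,0,0],1],
    [[60,-46,-170],[0,0,0],1],
    [[105,-81,-184],[0,0,0],1],
  ],
)

```text
clock: 4.65
tcp_pos: [0.4594, -0.0636, 0.1913]
orientation: [0.002, 0.879, 0.477, 0.002]
wrist_force: [2.2, 1.0, -3.0]
finger_gap: 0.0502
grip_force: 53.4
```

>>> move_arm(
  targets=[
    [[45,-35,0],[0,0,0],1],
    [[90,-70,0],[0,0,0],1],
    [[135,-105,0],[0,0,0],1],
    [[135,-105,0],[0,0,0],1],
    [[135,-105,0],[0,0,0],1],
  ],
)

```text
clock: 5.28
tcp_pos: [0.4431, 0.1067, 0.1885]
orientation: [0.0, 0.878, 0.478, 0.0]
wrist_force: [-1.3, 0.2, -2.4]
finger_gap: 0.0507
grip_force: 53.3
```

Run:
```python
from h import *
w=wrist('w3.png')
for t in('stand_pin','stand_rim','die_stand','collar'):
  for d in env.landmark_of(t,w)[:2]: print(t,d['centre'],d['confidence'],wproj(w,d['centre']))
totool([.500,.191,.16])
```

```text
stand_pin [0.4997, 0.1913, 0.0974] 0.74 (np.float64(284.60596760386983), np.float64(77.39399676264335))
stand_rim [0.4958, 0.193, 0.0681] 0.82 (np.float64(279.3137443947478), np.float64(82.05837788572153))
die_stand [0.4941, 0.1915, -0.0005] 0.81 (np.float64(279.4015589989101), np.float64(90.25083575869934))
collar [0.4405, 0.1034, 0.1841] 0.61 (np.float64(281.5764886316416), np.float64(264.21625380567406))
clk 5.525 tcp [0.4435 0.1054 0.1883] j6 2.2052884975390135 phi 56.91868154189078 F [ 0.05264268  0.43022525 -2.61354744] grip 53.307179510593414 0.05059785999871785 shift mm [102.5   0.6  28.3]
```

View pics/w3.png

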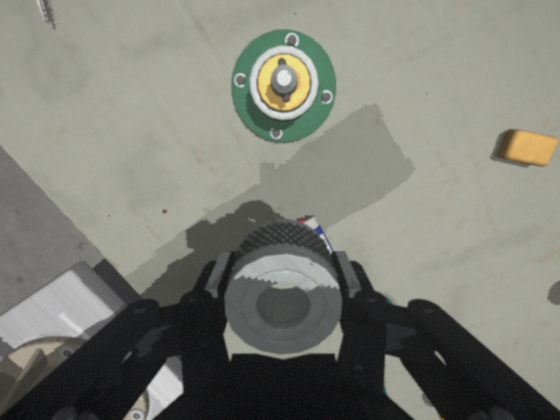

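The stand's tip is at about (284,77), the rim is centred at (284,82), and the pin stubs are at (282,61) and (286,99). The held collar's top is centred at about (283,300).

Run:
```python
from h import *
s,M,p=pose()
w=wrist()
for u,v,z in((284,77,.116),(284,82,.07),(282,61,.097),(286,99,.097)): 
  print(ray(w,u,v,z), 1000*M.T@(ray(w,u,v,z)-p))
for v in(296,300,304):
  X=ray(w,283,v,p[2]+.036);print(v,1000*M.T@(X-p))
P=w['pixels'][30:150,225:345]
cv2.imwrite('pics/c.png',cv2.cvtColor(np.hstack([cv2.resize(P,(400,400),interpolation=2),cv2.resize(w['pixels'][215:365,210:360],(400,400),interpolation=2)]),cv2.COLOR_RGB2BGR))
```

```text
[0.49902931 0.18876999 0.116     ] [100.14694157   1.03631701  72.26143274]
[0.49963531 0.18932401 0.07      ] [100.94858679   1.23712764 118.26133707]
[0.5047195 0.2000585 0.097    ] [112.71416462  -0.35936487  91.25947271]
[0.49311213 0.17671521 0.097     ] [86.81926397  2.65629379 91.26352581]
296 [  3.32511977   0.35571686 -36.00044753]
300 [  1.31600221   0.35821624 -36.00015595]
304 [ -0.71333127   0.36074077 -35.99986144]
```

View pics/c.png

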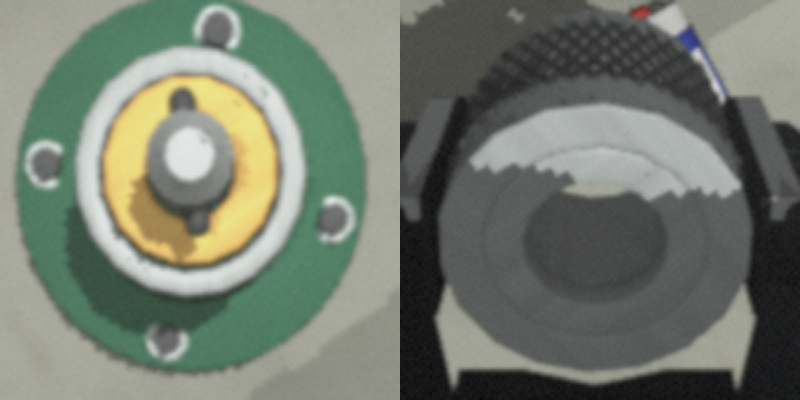

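>>> move_arm(
  targets=[
    [[45,0,0],[0,0,0],1],
    [[90,0.3,20],[0,0,0],1],
    [[102,0.5,40],[0,0,0],1],
    [[102,0.5,58],[0,0,0],1],
    [[102,0.5,58],[0,0,0],1],
  ],
)

```text
clock: 6.2
tcp_pos: [0.498, 0.1911, 0.1286]
orientation: [-0.0, 0.879, 0.477, -0.002]
wrist_force: [-0.5, -0.6, -3.0]
finger_gap: 0.0508
grip_force: 53.3
```

Run:
```python
from h import *
w=wrist('w4.png'); b=env.read_camera('scene')
t=env.read_camera('top')
P=b['pixels'][215:290,205:295]; Q=w['pixels'][190:390,180:380]
T=t['pixels'][185:265,180:260]
cv2.imwrite('pics/d.png',cv2.cvtColor(np.hstack([cv2.resize(P,(480,400),interpolation=2),cv2.resize(T,(320,400),interpolation=2)]),cv2.COLOR_RGB2BGR))
totool([.4996,.191,.09])
```

```text
clk 6.35 tcp [0.4997 0.1915 0.131 ] j6 2.362746341675429 phi 56.999431971330154 F [-0.07544164  0.29112389 -1.95980792] grip 53.31052243709564 0.05038979075660539 shift mm [-0.5  0.1 41. ]
```

View pics/w4.png

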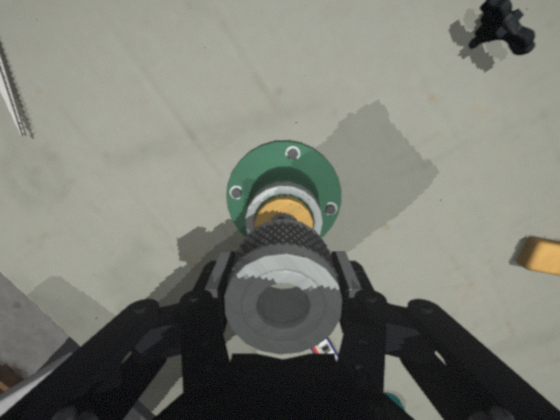

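The collar hangs over the stand. Its top is centred at (283,303), in line with the foot and rim at (285,200). Now to lower it.

>>> move_arm(
  targets=[
    [[0,0,10],[0,0,0],1],
    [[0,0,20],[0,0,0],1],
    [[0,0,28],[0,0,0],1],
    [[0,0,36],[0,0,0],1],
    [[0,0,38],[0,0,0],1],
  ],
)

```text
clock: 6.98
tcp_pos: [0.4986, 0.1919, 0.0914]
orientation: [-0.0, 0.879, 0.478, -0.001]
wrist_force: [-0.2, -0.5, -1.8]
finger_gap: 0.0502
grip_force: 53.3
```

>>> move_arm(
  targets=[
    [[0,0,1],[0,0,0],1],
    [[0,0,2],[0,0,0],1],
    [[0,0,3],[0,0,0],1],
    [[0,0,4],[0,0,0],1],
    [[0,0,4],[0,0,0],1],
  ],
)

```text
clock: 7.6
tcp_pos: [0.4995, 0.1921, 0.0891]
orientation: [0.0, 0.879, 0.478, 0.001]
wrist_force: [-0.9, -1.0, 4.1]
finger_gap: 0.0506
grip_force: 53.9
```

Contact at the pin height, as expected. Press lightly and turn.

>>> move_arm(
  targets=[
    [[0,0,1],[0,0,-0.5],1],
    [[0,0,1],[0,0,-1.0],1],
    [[0,0,1],[0,0,-1.5],1],
    [[0,0,1],[0,0,-2.0],1],
    [[0,0,1],[0,0,-2.5],1],
  ],
)

```text
clock: 8.22
tcp_pos: [0.5009, 0.1927, 0.089]
orientation: [0.001, 0.753, 0.658, 0.002]
wrist_force: [-0.8, 2.0, 6.1]
finger_gap: 0.0507
grip_force: 54.1
```

>>> move_arm(
  targets=[
    [[0,0,0],[0,0,-0.5],1],
    [[0,0,0],[0,0,-1.0],1],
    [[0,0,0],[0,0,-1.5],1],
    [[0,0,0],[0,0,-2.0],1],
    [[0,0,0],[0,0,-2.5],1],
  ],
)

```text
clock: 8.85
tcp_pos: [0.499, 0.1921, 0.0871]
orientation: [-0.0, 0.593, 0.805, 0.0]
wrist_force: [-0.8, 0.3, -2.3]
finger_gap: 0.0506
grip_force: 53.4
```

Force has vanished, so a keyway has probably engaged. Push down.

>>> move_arm(
  targets=[
    [[0,0,1],[0,0,0],1],
    [[0,0,2],[0,0,0],1],
    [[0,0,3],[0,0,0],1],
    [[0,0,4],[0,0,0],1],
    [[0,0,5],[0,0,0],1],
  ],
)

```text
clock: 9.48
tcp_pos: [0.4989, 0.192, 0.0825]
orientation: [-0.0, 0.594, 0.804, -0.0]
wrist_force: [-3.6, 0.9, 2.9]
finger_gap: 0.0508
grip_force: 53.8
```

Through the pin and now on the spring plate. Press home.

>>> move_arm(
  targets=[
    [[0,0,2],[0,0,0],1],
    [[0,0,4],[0,0,0],1],
    [[0,0,6],[0,0,0],1],
    [[0,0,8],[0,0,0],1],
    [[0,0,9],[0,0,0],1],
  ],
  squeeze=80,
)

```text
clock: 10.1
tcp_pos: [0.4989, 0.192, 0.0759]
orientation: [0.0, 0.594, 0.804, 0.0]
wrist_force: [-13.9, -2.3, 30.6]
finger_gap: 0.0503
grip_force: 84.5
```

>>> move_arm(
  targets=[
    [[0,0,2],[0,0,0],1],
    [[0,0,2],[0,0,0],1],
    [[0,0,2],[0,0,0],1],
  ],
)

```text
clock: 10.48
tcp_pos: [0.4989, 0.192, 0.0759]
orientation: [0.001, 0.594, 0.804, 0.001]
wrist_force: [-17.3, -1.6, 37.9]
finger_gap: 0.05
grip_force: 85.4
```

>>> move_arm(
  targets=[
    [[0.4,-1.5,-0.5],[0,0,0],1],
    [[0.4,-1.5,-1],[0,0,0],1],
    [[0.4,-1.5,-1],[0,0,0],1],
  ],
)

```text
clock: 10.85
tcp_pos: [0.4989, 0.192, 0.0759]
orientation: [0.002, 0.594, 0.804, 0.001]
wrist_force: [-10.0, -2.1, 27.5]
finger_gap: 0.0498
grip_force: 84.3
```

Run:
```python
from h import *
b=env.read_camera('scene'); w=wrist()
for t in('collar','collar_keyways','die_stand','stand_rim'):
  for p in (b,w):
    for d in env.landmark_of(t,p)[:2]: print(t,p['shot'],d['centre'],d['confidence'])
P=b['pixels'][205:295,200:300];Q=w['pixels'][210:390,180:380]
cv2.imwrite('pics/e.png',cv2.cvtColor(np.hstack([cv2.resize(P,(400,360),interpolation=2),cv2.resize(Q,(400,360),interpolation=2)]),cv2.COLOR_RGB2BGR))
totool([.4996,.191,.075]); print(env.get_state()['ft_torque'])
```

```text
collar 12 [0.5014, 0.1945, 0.0717] 0.73
collar 12 [0.4782, -0.2916, 0.003] 0.72
collar 13 [0.4988, 0.1906, 0.0694] 0.89
collar_keyways 12 [0.4957, 0.1882, 0.0852] 0.88
collar_keyways 12 [0.478, -0.292, 0.016] 0.71
collar_keyways 13 [0.4996, 0.1887, 0.0831] 0.67
die_stand 12 [0.5013, 0.1888, -0.0011] 0.78
die_stand 13 [0.4948, 0.1905, -0.0007] 0.59
stand_rim 12 [0.4977, 0.1922, 0.0734] 0.56
clk 11.35 tcp [0.4989 0.192  0.0759] j6 1.4907045434981328 phi 107.05522768450516 F [-10.45176602  -1.08204822  27.97082001] grip 84.26944077014923 0.05011976709320176 shift mm [-1.2  0.4  0.9]
[-0.45626583  2.23387661  0.01337045]
```

View pics/e.png

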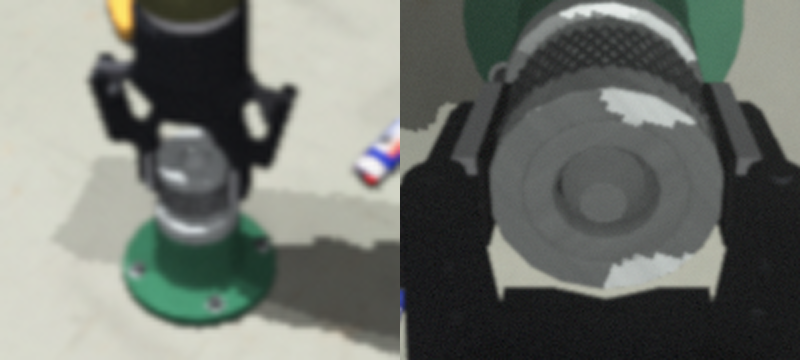

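The scene view shows the collar sitting on the rim with no brass visible. The wrist view shows the spindle tip centred in the bore at about (603,200) of the crop. It is on a rigid stop at 28 N, so I'm handing in.

```bash
python3 -c "
from h import *
print(env.hand_in())"
```

```text
the job is handed in; nothing more can be done
None
```

I handed the job in with the collar turned past the cross pin, pressed against a rigid stop at rim height with about 28 N and still held at about 84 N grip; no verdict came back.

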